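# Seat the blue battery pack in the charger through its sprung dust flap

## Task

Put the blue battery pack into the charger: pick it up by its upper half, bring its foot down on the yellow sprung dust flap in the charger's mouth and push it down steadily (do not drop it in) until it stands fully home on the bay floor, holding the flap open, then let go. Leave the orange pack standing where it is.

Things in the scene. Friction and masses are not known exactly. Their poses are not given: they have to be found in the camera images.
- blue_pack: the blue stick battery pack to be charged, with a black foot and a small black patch on its blue top: an upright block 44 (its x) by 26 (its y) by 130 mm tall, about 0.25 kg, standing loose on the bench. Origin at the centre of its underside, z up. Either end of its x axis may go forward: it is symmetrical
- orange_pack: a pack of the same shape and size but orange, standing loose on the bench; it is to be left alone. Origin at the centre of its underside
- charger: grey charger, fixed, 90 (its x) by 76 (y) mm, rim 85 mm high, bay open at the top. Origin on the bench under the bay's centre, z up. A black funnel narrows from 78 by 62 mm at the rim to a throat of 54 (x) by 38 (y) mm at 73 mm height; straight below. Bay floor 15 mm above the bench: a seated pack stands 60 mm above the rim. The pack's 44 mm side goes along the charger's x
- flap: yellow dust flap, 54 by 35 by 3 mm, level across the bay when shut (top 71 mm above the bench). Origin on its hinge, 33 mm from the bay's centre on the charger's +x side; it reaches along its own -x and swings down into the bay; z axis vertical when shut. A spring shuts it: pushing a pack through takes 3 to 6 N, more than its weight; then it presses on the pack's side with about 1 N
Things that resemble listed ones, but are neither listed nor needed, are in the scene too. What is meant by the blue_pack is not green, pink or red, and is the smaller of those in its own colour.

How it is judged (in metres and radians):
On the way:
1. the blue pack, steered by the fingers, pushes the flap open (angle between flap's own z axis and vertical above 0.5 rad and horizontal distance between blue_pack and charger below 0.02 m and contact force between the fingers and blue_pack above 0.5 N), for 0.1 s.
At the end, for the whole second after the job is handed in: The blue pack stands at rest in the charger's bay, its foot within 10 mm of the bay floor and within 15 mm of the bay's centre, within 11 degrees of upright, the flap held open by it (more than 52 degrees); the orange pack still stands upright within 20 mm of where it was (horizontal distance between blue_pack and charger below 0.015 m and z of blue_pack in the frame of charger below 0.025 m and angle between each of blue_pack, orange_pack's own z axis and vertical below 0.2 rad and angle between flap's own z axis and vertical above 0.9 rad and linear speed of blue_pack below 0.02 m/s and distance of orange_pack from where it was at the start of the episode below 0.02 m); the robot touches nothing.
It fails at once if the orange pack is knocked over or moved by more than 20 mm (distance of orange_pack from where it was at the start of the episode above 0.02 m or angle between orange_pack's own z axis and vertical above 0.4 rad).
It fails at once if the blue pack is dropped or rammed into the bay: faster than 0.6 m/s inside it (horizontal distance between blue_pack and charger below 0.025 m and height (world z) of blue_pack below 0.065 m and linear speed of blue_pack above 0.6 m/s).
It also fails if it takes over 40 s, if anything falls off the work surface, if the arm or the gripper's body presses on something with over 40 N, if the wrist force passes 120 N, or if a joint passes its speed limit or range.

## Robot

A 6-joint arm with a two-finger parallel gripper is mounted at the origin on the work surface. World frame = base frame: x ahead of the robot, y to its left, z up, the work surface at z = 0. Lengths are in mm, angles in rad, forces in N, time in s.
With the tool pointing down it reaches from about 400 to 925 mm from the base axis. Payload 3.4 kg.
Tool frame: the origin (TCP) lies at the very end of the fingers, on their centre line; the grasp point (between the pads) lies 19 mm behind it; z points along the fingers, y is the line along which they close (so a half turn about z gives the same grasp; the last joint's range is limited). The gripper opens to 85 mm and grips with 20 to 120 N. Pads are 22 mm wide; open, the fingers measure 114 mm over their backs; the gripper's body (76 mm by 85 mm) begins 54 mm behind the grasp point. The pads swing forward as they close: fully open they stand 13 mm farther back than shut.
Start: joints at [-1.216, 0.307, 1.506, -0, 1.328, -0.073], TCP at [238.528, -523.197, 231.305] pointing down, gripper open.
Joint ranges: [-3.12, 3.12], [-1.05, 2.28], [0.14, 2.33], [-1.42, 4.57], [0.1, 2.73], [-2.68, 2.68]. Speed limits (rad/s): [2.57, 2.57, 3.14, 3.14, 3.14, 3.14].

## Interface

Orientations are given as a unit quaternion [x, y, z, w].
In Python, from cell import monitor, snapshot, job gives the robot as it stands. The module is installed in compiled form; this text tells all that it offers.
- The arm moves only by the tool carry_out, never from a script. Its argument "targets" is a list of rows, each a list of 4 numbers: the shift along the tool's x, y, z as a fraction of full scale, then the turn about the tool's z as a fraction of full scale. In form: [[tx, ty, tz, yaw], ...]. A call has 1 to 8 rows; each row shifts and turns the commanded pose from where the row before left it, along the tool's axes as they then stand; what a row does not reach is not made up. Full scale, the value 1, is 40 mm for a shift and 0.12 rad for a turn. A row lasts 1/12 s, in which the tool goes at most 41.7 mm and 7.16 degrees, less where a joint would pass 70% of its speed; a pose out of reach is approached as far as the arm can. A call with a number of a shift or a turn outside -1 to 1 is refused whole. A call with a gripper value outside its range is refused whole. "fingers" is the closure, from 0 (fully open) to 1 (shut), set as the call begins (left out, the last holds). The fingers move at their own pace and stop on an object; "grip_force" is the grip in N (left out, the last holds). Time passes only in rows, so rows that do not move let the fingers close. It gives the time, the measured TCP pose, the force, the opening and the grip force at its end, in the units of the state.
- monitor.get_state(): the state, without advancing time (a new reading comes with each control period).
- snapshot(name): name is "side" or "top"; returns a dict with "frame" (384x512x3 uint8, red, green, blue), "intrinsics" (3x3 intrinsics, pixels), "rvec" (rotation vector, rad) and "tvec" (3), from world to camera coordinates, as OpenCV has them. Camera axes: x right, y down, z forward; pixel columns grow to the right and rows downward; lengths in mm; the calibration is good to about 2 mm. A picture is of the moment at which its call begins. There is no depth.
- job.sign_off(): hands the job in; it is judged then, once.
The state is a dict: "t": time; "qpos": joint angles; "qd": joint speeds; "effort": joint torques, N m; "ee_pos": TCP position; "orientation": TCP orientation; "ft_force": force on the tool from outside, world axes, zero at the start; "moment": the same for the moment, N m; "finger_gap": opening from 0.0 (shut) to 1.0 (fully open); "grip_force": force on a finger pad.
Only numpy, scipy, OpenCV 4.12 (cv2) and the standard library are available. Lean on these libraries where they do the work, as an engineer would, in place of code of your own. Each camera call takes 0.05 s, during which the arm holds its last target. There are 200 camera calls.

## Working session

There is one attempt and no reset: what is moved stays moved. The work goes in short steps, Python scripts to look and compute and a tool call to move; the robot and the scene stay as the last step left them, time stands still between calls to the robot, and variables do not carry over. Pictures are saved under pics/ and viewed, at most 10 in all, crops included, and the job is handed in when it is done.

Besides the shell and the picture viewer there is one more tool, called after "Call:" in YAML: its name, and indented under it one key for each argument. carry_out: Moves the arm, as the interface text tells. Its arguments: {"type":"object","properties":{"targets":{"type":"array","items":{"type":"array","items":{"type":"number"}}},"fingers":{"type":"number"},"grip_force":{"type":"number"}},"required":["targets"]}

```bash
mkdir -p pics
cat > h.py <<'E'
import cv2, numpy as np
from cell import monitor, snapshot, job
def ray(s,uv):
    R=cv2.Rodrigues(np.array(s["rvec"],float))[0]; t=np.array(s["tvec"],float).ravel()
    p=cv2.undistortPoints(np.array(uv,float).reshape(-1,1,2),np.array(s["intrinsics"],float),None).reshape(-1,2)
    d=np.c_[p,np.ones(len(p))]@R
    return -R.T@t,d
def onz(s,uv,z):
    c,d=ray(s,uv); return c+d*((z-c[2])/d[:,2])[:,None]
def proj(s,P):
    return cv2.projectPoints(np.array(P,float).reshape(-1,3),np.array(s["rvec"],float),np.array(s["tvec"],float),np.array(s["intrinsics"],float),None)[0].reshape(-1,2)
def save(s,n): cv2.imwrite("pics/"+n,cv2.cvtColor(s["frame"],cv2.COLOR_RGB2BGR))
E
python3 - <<'E'
from h import *
for n in("top","side"):
    s=snapshot(n); save(s,n+"1.png"); print(n,ray(s,[[256,192]]))
print(monitor.get_state())
E
```

```text
top (array([325.86306175,  -5.19559419, 896.27712462]), array([[ 0.20657726,  0.01276922, -0.97864494]]))
side (array([810.1946913 , 395.82399137, 554.23469763]), array([[-0.43641595, -0.5664762 , -0.69906729]]))
{'t': 0.1, 'qpos': array([-1.21652206e+00,  3.07525209e-01,  1.50753288e+00, -1.83054381e-05,
        1.32839191e+00, -7.35194810e-02]), 'qd': array([ 6.88691320e-04, -9.55233599e-04, -4.75050985e-03, -4.06172336e-04,
       -6.70482138e-05,  2.70127032e-04]), 'effort': array([ 5.71033415e-04, -4.58528781e+01, -2.52607316e+01,  1.97686876e-05,
        5.55481558e-03, -3.13631915e-06]), 'ee_pos': array([ 238.29396713, -522.62043876,  230.46139528]), 'orientation': array([ 9.77210259e-01,  2.12271636e-01, -1.38732212e-04, -9.18291798e-04]), 'ft_force': array([-0.00965306, -0.34475617,  0.16564187]), 'moment': array([-0.01455103, -0.01651323,  0.001353  ]), 'grip_force': 0.0, 'finger_gap': 0.996351872890393}
```

View pics/top1.png

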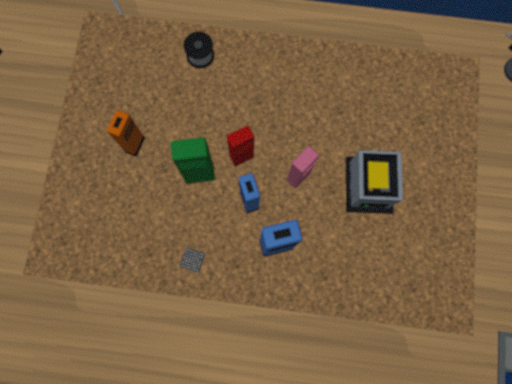

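View pics/side1.png

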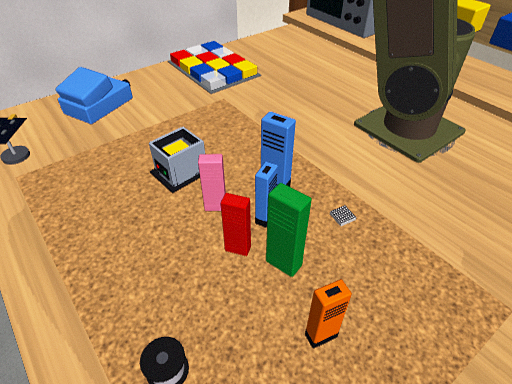

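The top view shows the small blue pack at about (249,190), the larger blue decoy at (281,236), orange at (125,132), and the charger at (378,178) with its yellow flap. In the side view the small blue pack is at (266,195), behind the green block.

Run:
```python
from h import *
s=snapshot("top"); f=s["frame"]
a=cv2.resize(f[140:270,225:325],None,fx=4,fy=4,interpolation=cv2.INTER_CUBIC)
b=cv2.resize(f[140:270,335:415],None,fx=4,fy=4,interpolation=cv2.INTER_CUBIC)
cv2.imwrite("pics/crop1.png",cv2.cvtColor(np.hstack([a,b]),cv2.COLOR_RGB2BGR))
hsv=cv2.cvtColor(f,cv2.COLOR_RGB2HSV)
m=cv2.inRange(hsv,(95,90,60),(125,255,255))
for c in cv2.findContours(m,0,2)[0]:
    if cv2.contourArea(c)>60:
        x,y,w,h=cv2.boundingRect(c); print("blue",x,y,w,h,cv2.contourArea(c))
        if 230<x<262:
            for r in range(y-1,y+h+1): print(r,[int(v) for v in hsv[r,x-1:x+w+1,2]])
m=cv2.inRange(hsv,(22,120,100),(35,255,255))
for c in cv2.findContours(m,0,2)[0]:
    if cv2.contourArea(c)>60:
        r=cv2.minAreaRect(c); bx=cv2.boxPoints(r); print("flap",r,onz(s,bx,71).round(1).tolist(), onz(s,[r[0]],71))
print(proj(s,[[400,0,0],[500,0,0],[400,100,0],[400,0,130]]))
```

```text
blue 505 372 7 12 65.5
blue 260 220 42 35 899.0
219 [127, 130, 132, 134, 135, 137, 133, 130, 119, 112, 109, 107, 113, 115, 117, 114, 118, 119, 118, 115, 113, 120, 123, 129, 134, 135, 132, 122, 112, 120, 131, 128, 126, 118, 117, 104, 100, 103, 108, 127, 138, 146, 136, 131]
220 [130, 127, 131, 129, 132, 135, 128, 125, 113, 114, 110, 112, 111, 117, 118, 114, 122, 116, 114, 115, 124, 130, 135, 140, 141, 137, 123, 113, 103, 114, 120, 115, 108, 116, 125, 136, 135, 122, 96, 113, 127, 126, 122, 121]
221 [131, 124, 124, 127, 132, 133, 129, 123, 118, 113, 113, 113, 111, 120, 120, 128, 126, 123, 116, 123, 134, 139, 144, 134, 130, 125, 112, 100, 106, 117, 125, 138, 139, 144, 150, 157, 156, 137, 112, 100, 112, 116, 113, 115]
222 [122, 120, 112, 122, 129, 129, 124, 121, 118, 115, 116, 119, 123, 127, 127, 128, 127, 126, 114, 121, 126, 128, 129, 112, 109, 117, 125, 137, 141, 146, 152, 155, 158, 158, 162, 162, 161, 148, 125, 91, 115, 120, 117, 122]
223 [118, 116, 107, 113, 121, 123, 127, 124, 130, 128, 130, 128, 124, 126, 122, 123, 116, 107, 107, 106, 110, 118, 131, 141, 142, 150, 149, 157, 161, 159,
[... 10985 characters left out ...]
6, 75, 77, 73, 62, 57, 54, 60, 76, 103, 113]
210 [117, 121, 126, 125, 127, 116, 103, 80, 70, 77, 76, 74, 70, 68, 54, 51, 64, 83, 95, 101, 107, 113, 116]
211 [121, 123, 128, 134, 132, 123, 112, 90, 62, 61, 63, 55, 49, 65, 75, 87, 100, 114, 122, 126, 117, 115, 116]
212 [120, 122, 126, 136, 134, 127, 117, 106, 86, 62, 57, 67, 83, 95, 109, 118, 130, 136, 138, 127, 117, 107, 113]
blue 322 0 190 23 1979.0
flap ((378.0, 174.5), (27.0, 20.0), 90.0) [[584.2, -189.7, 71.0], [588.9, -225.9, 71.0], [538.5, -229.2, 71.0], [533.8, -193.5, 71.0]] [[ 561.15825169 -209.58105772   71.        ]]
[[251.65305171 251.33556601]
 [258.32808617 199.94415945]
 [199.5016218  244.41774693]
 [252.0514438  244.66859575]]
```

View pics/crop1.png

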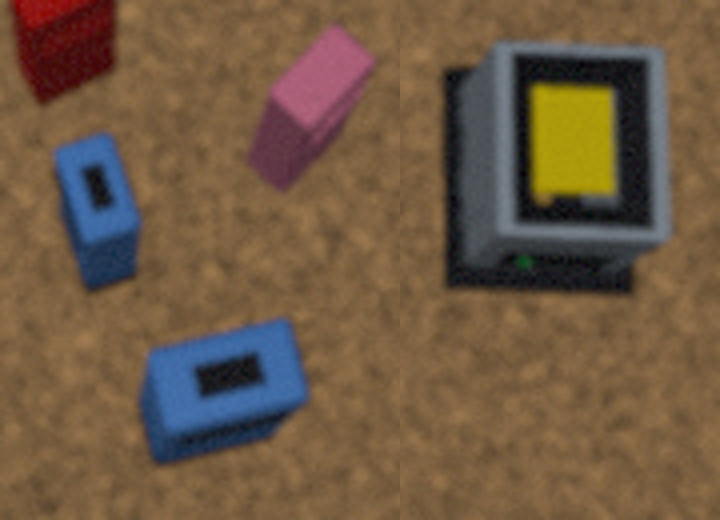

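The crop shows the small blue pack's top as a bright quad and the charger's black funnel square around the flap. I'll measure both on their known height planes.

```bash
cat > meas.py <<'E'
from h import *
def big(n,k=4):
    a=np.mean([snapshot(n)["frame"].astype(float) for _ in range(k)],0)
    s=snapshot(n); return s,cv2.resize(a.clip(0,255).astype(np.uint8),None,fx=8,fy=8,interpolation=cv2.INTER_CUBIC)
def px(c): return (c.reshape(-1,2)+.5)/8-.5
def rect(s,c,z):
    w=onz(s,px(c),z)[:,:2].astype(np.float32); (cx,cy),(a,b),_=cv2.minAreaRect(w)
    bx=cv2.boxPoints(cv2.minAreaRect(w)); e=bx[1]-bx[0]; g=bx[2]-bx[1]
    L=e if np.hypot(*e)>np.hypot(*g) else g
    M=cv2.moments(w.reshape(-1,1,2)); 
    return dict(c=(round(cx,1),round(cy,1)),m=(round(M['m10']/M['m00'],1),round(M['m01']/M['m00'],1)),size=sorted([round(a,1),round(b,1)]),ang=round(float(np.degrees(np.arctan2(L[1],L[0]))+90)%180-90,1))
def tops(hr,z,vmin=122,amin=250):
    s,f=big("top"); hsv=cv2.cvtColor(f,cv2.COLOR_RGB2HSV)
    m=cv2.inRange(hsv,(*hr,90 if hr[0]>90 else 140,vmin),(hr[2],255,255)) if 0 else cv2.inRange(hsv,(hr[0],90,vmin),(hr[1],255,255))
    for c in cv2.findContours(m,0,1)[0]:
        if cv2.contourArea(c)>amin*64:
            print(hr,px(c).mean(0).round(1),rect(s,c,z))
    return s,f
E
python3 - <<'E'
from meas import *
s,f=tops((95,125),130)
tops((5,18),130,150,150)
v=cv2.cvtColor(f,cv2.COLOR_RGB2GRAY)
# funnel: dark + yellow inside the rim
hsv=cv2.cvtColor(f,cv2.COLOR_RGB2HSV)
rim=((hsv[...,2]>75)&(hsv[...,1]<110)).astype(np.uint8)*255
rim[:, :350*8]=0; rim[:,410*8:]=0; rim[:145*8]=0; rim[215*8:]=0
cs,h=cv2.findContours(rim,cv2.RETR_CCOMP,1)
for c,hh in zip(cs,h[0]):
    if cv2.contourArea(c)>300*64: print("hole" if hh[3]>=0 else "outer",px(c).min(0),px(c).max(0),rect(s,c,85))
print(proj(snapshot("side"),[[0,0,0]]))
E
```

```text
(95, 125) [281.2 233.7] {'c': (423.9, -44.7), 'm': (423.9, -44.8), 'size': [34.6, 60.9], 'ang': -69.0}
(95, 125) [248.8 186.7] {'c': (495.2, 18.0), 'm': (495.1, 18.0), 'size': [25.2, 42.6], 'ang': 26.0}
(5, 18) [226.8 377.2] {'c': (193.7, 8.8), 'm': (194.8, 8.3), 'size': [12.9, 144.0], 'ang': -89.6}
(5, 18) [216.7 363.9] {'c': (211.5, 31.8), 'm': (211.8, 25.0), 'size': [6.2, 126.9], 'ang': 89.2}
(5, 18) [240. 356.] {'c': (228.4, -6.1), 'm': (228.0, -2.1), 'size': [7.9, 131.2], 'ang': -89.7}
(5, 18) [493.8 224.9] {'c': (483.8, -389.0), 'm': (483.9, -388.3), 'size': [13.4, 58.8], 'ang': 89.5}
(5, 18) [ 23.3 164.4] {'c': (482.9, 401.4), 'm': (483.5, 398.8), 'size': [14.1, 82.9], 'ang': -89.5}
(5, 18) [116.9 122.4] {'c': (578.4, 258.9), 'm': (578.2, 258.6), 'size': [23.9, 41.2], 'ang': -13.5}
(5, 18) [47.8 41.9] {'c': (711.9, 408.9), 'm': (712.0, 406.7), 'size': [9.6, 96.0], 'ang': 89.3}
outer [350.1875 148.5625] [403.6875 206.6875] {'c': (552.1, -204.1), 'm': (556.1, -204.4), 'size': [94.3, 104.4], 'ang': 4.8}
hole [362.8125 152.8125] [397.5625 196.5625] {'c': (557.5, -209.7), 'm': (557.6, -209.7), 'size': [61.0, 78.5], 'ang': 5.1}
[[408.50191231 127.7034174 ]]
```

Run:
```python
from h import *
t=snapshot("top");s=snapshot("side")
for n,a,b in [("green",(189,147),(289,200)),("red",(239,136),(236,201)),("pink",(306,160),(212,159)),("big",(281,234),(278,121)),("blue",(248.8,186.7),(267,171)),("orange",(119,122),(332,292)),("charger",(380,175),(177,142))]:
    c,d=ray(t,[a]);e,g=ray(s,[b]);d=d[0];g=g[0]
    k=np.linalg.lstsq(np.c_[d,-g],e-c,rcond=None)[0];p=c+k[0]*d;q=e+k[1]*g
    print(n,((p+q)/2).round(0),np.linalg.norm(p-q).round(1))
st=monitor.get_state();R=np.array(cv2.Rodrigues(np.zeros(3))[0])
from scipy.spatial.transform import Rotation as Ro
r=Ro.from_quat(st["orientation"]).as_matrix()
a=26.0; print("tool x ang",np.degrees(np.arctan2(r[1,0],r[0,0])))
print("tool shift to above blue tcp z=231:",r.T@(np.array([495.2,18,231])-st["ee_pos"]))
```

```text
green [540. 123. 165.] 2.0
red [582.  46. 127.] 0.2
pink [554. -72. 125.] 3.3
big [419. -43. 167.] 1.2
blue [496.  18. 126.] 1.0
orange [580. 257. 127.] 1.6
charger [ 556. -210.   83.] 2.1
tool x ang 24.512360907489857
tool shift to above blue tcp z=231: [ 4.58082771e+02 -3.85926238e+02  3.07159299e-01]
```

Call:
carry_out:
  targets:
    - [0.7, -0.6, 0, 0]
    - [0.7, -0.6, 0, 0]
    - [0.7, -0.6, 0, 0]
    - [0.7, -0.6, 0, 0]
    - [0.7, -0.6, 0, 0]
    - [0.7, -0.6, 0, 0]
    - [0.7, -0.6, 0, 0]
    - [0.7, -0.6, 0, 0]
  fingers: 0
  grip_force: 40

```text
t: 1.47
ee_pos: [363.1, -254.0, 231.5]
orientation: [0.977, 0.212, 0.0, 0.0]
ft_force: [1.0, 0.4, -0.7]
finger_gap: 1.001
grip_force: 0.0
```

Call:
carry_out:
  targets:
    - [0.7, -0.6, 0, 0]
    - [0.7, -0.6, 0, 0]
    - [0.7, -0.6, 0, 0]
    - [0.7, -0.6, 0, 0]
    - [0.7, -0.6, 0, 0]
    - [0.7, -0.6, 0, 0]
    - [0.7, -0.6, 0, -0.2]
    - [0, 0, 0, 0]

```text
t: 2.13
ee_pos: [474.1, -15.9, 231.7]
orientation: [0.974, 0.227, 0.002, -0.001]
ft_force: [0.9, -0.4, -0.2]
finger_gap: 1.001
grip_force: 0.0
```

Call:
carry_out:
  targets:
    - [0.43, -0.26, 0, 0]
    - [0.42, -0.27, 0, 0]
    - [0, 0, 0.2, 0]
    - [0, 0, 0.3, 0]
    - [0, 0, 0.3, 0]
    - [0, 0, 0, 0]

```text
t: 2.63
ee_pos: [490.3, 12.0, 196.9]
orientation: [0.975, 0.224, -0.003, -0.001]
ft_force: [-0.4, -0.3, -0.1]
finger_gap: 1.005
grip_force: 0.0
```

Run:
```python
from h import *
s=snapshot("side");save(s,"side2.png");st=monitor.get_state();print(st["ee_pos"],st["ft_force"],st["orientation"])
```

```text
[490.9325048   11.90438896 197.94668029] [ 0.10172047 -0.33113341  0.06453001] [ 9.74627523e-01  2.23824657e-01 -1.89565250e-03 -3.48224970e-04]
```

View pics/side2.png

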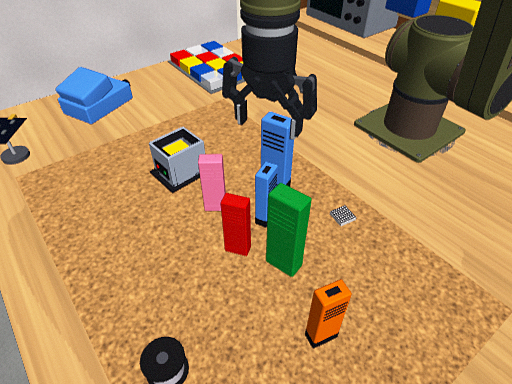

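The gripper is upright over the small blue pack (pack at about (266,190)), with nothing in the way. I'll correct the remaining 6 mm and go down.

Call:
carry_out:
  targets:
    - [0.16, -0.09, 0, 0]
    - [0, 0, 0.4, 0]
    - [0, 0, 0.4, 0]
    - [0, 0, 0.4, 0]
    - [0, 0, 0.4, 0]
    - [0, 0, 0.4, 0]
    - [0, 0, 0.4, 0]
    - [0, 0, 0, 0]

```text
t: 3.35
ee_pos: [495.6, 18.5, 101.6]
orientation: [0.975, 0.224, -0.002, -0.001]
ft_force: [-1.4, 0.1, -0.7]
finger_gap: 0.998
grip_force: 0.0
```

Call:
carry_out:
  targets:
    - [0, 0, 0.3, 0]
    - [0, 0, 0, 0]

```text
t: 3.52
ee_pos: [496.8, 18.5, 91.1]
orientation: [0.975, 0.224, -0.0, -0.0]
ft_force: [-0.6, -0.2, 0.1]
finger_gap: 0.999
grip_force: 0.0
```

Call:
carry_out:
  targets:
    - [0, 0, 0, 0]
    - [0, 0, 0, 0]
    - [0, 0, 0, 0]
    - [0, 0, 0, 0]
    - [0, 0, 0, 0]
    - [0, 0, 0, 0]
    - [0, 0, 0, 0]
    - [0, 0, 0, 0]
  fingers: 1
  grip_force: 50

```text
t: 4.18
ee_pos: [497.6, 18.5, 92.1]
orientation: [0.975, 0.224, 0.001, 0.0]
ft_force: [0.1, -0.6, 6.6]
finger_gap: 0.297
grip_force: 50.2
```

Call:
carry_out:
  targets:
    - [0, 0, -0.2, 0]
    - [0, 0, -0.5, 0]
    - [0, 0, -0.8, 0]
    - [0, 0, -0.8, 0]
    - [0, 0, -0.8, 0]
    - [0, 0, -0.8, 0]
    - [0, 0, -0.8, 0]
    - [0, 0, -0.3, 0]

```text
t: 4.85
ee_pos: [498.2, 18.5, 295.9]
orientation: [0.975, 0.224, 0.003, 0.001]
ft_force: [1.0, -0.7, -2.2]
finger_gap: 0.302
grip_force: 50.0
```

Run:
```python
from h import *
from scipy.spatial.transform import Rotation as Ro
s=snapshot("side");save(s,"side3.png");st=monitor.get_state();print(st["ee_pos"],st["ft_force"],st["orientation"],st["finger_gap"])
r=Ro.from_quat(st["orientation"]).as_matrix()
print(np.degrees(np.arctan2(r[1,0],r[0,0])),r.T@(np.array([557.5,-209.7,290])-st["ee_pos"])/40)
```

```text
[498.91933957  18.50353635 296.687864  ] [ 1.44261492  0.06405619 -1.31474997] [0.97457294 0.2240311  0.00404682 0.00113071] 0.3035415511266842
25.892901551692553 [-1.17506266  5.77122214  0.18171348]
```

View pics/side3.png

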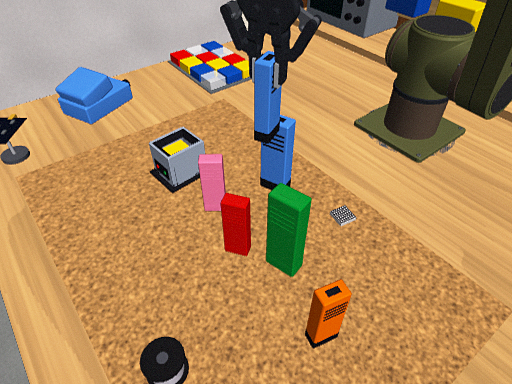

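The blue pack hangs upright in the fingers with its foot at about (267,135), clear of the big decoy. Next I carry it over to the charger.

Call:
carry_out:
  targets:
    - [-0.1, 0.4, 0, 0]
    - [-0.15, 0.75, 0, 0]
    - [-0.16, 0.8, 0, 0]
    - [-0.16, 0.8, 0, 0]
    - [-0.16, 0.8, 0, 0]
    - [-0.16, 0.8, 0, 0]
    - [-0.15, 0.75, 0, 0]
    - [-0.12, 0.6, 0, 0]

```text
t: 5.57
ee_pos: [553.8, -208.8, 289.3]
orientation: [0.975, 0.223, -0.002, -0.001]
ft_force: [0.2, 0.5, -2.5]
finger_gap: 0.296
grip_force: 50.0
```

Call:
carry_out:
  targets:
    - [0, 0, 0, 0.6]
    - [0, 0, 0, 0.6]
    - [0, 0, 0, 0.6]
    - [0, 0, 0, 0.6]
    - [0, 0, 0, 0.6]
    - [0, 0, 0, 0]
    - [0, 0, 0, 0]

```text
t: 6.15
ee_pos: [553.7, -206.4, 289.8]
orientation: [0.999, 0.047, -0.001, -0.001]
ft_force: [-0.2, -0.2, -3.1]
finger_gap: 0.302
grip_force: 50.4
```

```bash
cat > look.py <<'E'
from meas import *
from scipy.spatial.transform import Rotation as Ro
import sys
st=monitor.get_state();print(st["ee_pos"],st["ft_force"],st["finger_gap"])
r=Ro.from_quat(st["orientation"]).as_matrix()
print(np.degrees(np.arctan2(r[1,0],r[0,0])),"tilt",r[:2,2],"to go",r.T@(np.array([557.5,-209.7,float(sys.argv[2])])-st["ee_pos"])/40)
s=snapshot("side");t=snapshot("top")
f=np.hstack([cv2.resize(s["frame"][60:230,90:260],(400,400),interpolation=2),cv2.resize(t["frame"][100:250,300:450],(400,400),interpolation=2)])
cv2.imwrite("pics/"+sys.argv[1],cv2.cvtColor(f,cv2.COLOR_RGB2BGR))
E
python3 look.py c4.png 290
```

```text
[ 553.6901723  -206.42399192  289.77917023] [-0.19136345 -0.21746492 -3.09782578] 0.3021179140673189
5.370782048171872 tilt [-0.00294959  0.00132552] to go [ 0.08714577  0.09044638 -0.00591021]
```

View pics/c4.png

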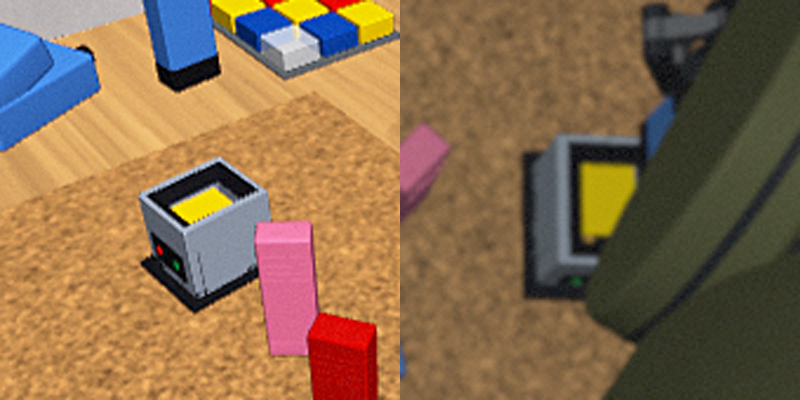

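The pack is above the charger with its foot at about (188,78) in the left crop. The arm blocks the top view, so I'll lower it near the rim and check there.

Call:
carry_out:
  targets:
    - [0.13, 0.09, 0, 0]
    - [0, 0, 0.3, 0]
    - [0, 0, 0.5, 0]
    - [0, 0, 0.5, 0]
    - [0, 0, 0.5, 0]
    - [0, 0, 0.4, 0]
    - [0, 0, 0.2, 0]
    - [0, 0, 0, 0]

```text
t: 6.92
ee_pos: [559.1, -209.5, 193.0]
orientation: [0.999, 0.046, -0.002, -0.001]
ft_force: [-0.0, -0.1, -2.6]
finger_gap: 0.302
grip_force: 50.3
```

```bash
python3 look.py c5.png 192
python3 - <<'E'
from meas import *
# predicted foot corners and funnel corners in side view vs the black foot's seen corners
s=snapshot("side");st=monitor.get_state()
a=np.radians(5.1);u=np.array([np.cos(a),np.sin(a),0]);v=np.array([-u[1],u[0],0])
z=st["ee_pos"][2]-92
for c in ("tcp",):
    p=np.array([*st["ee_pos"][:2],z]); 
    for k in (0,130): print(k,((proj(s,[p+[0,0,k]+i*22*u+j*13*v for i,j in((1,1),(1,-1),(-1,-1),(-1,1))])-[90,60])*400/170).round(0).tolist())
E
```

```text
[ 559.08410304 -209.45469544  193.0218815 ] [-2.58227475e-04 -7.21570482e-02 -2.57107970e+00] 0.30161063605565
5.286075538709268 tilt [-0.00403182  0.00185171] to go [-0.03990064  0.00251493  0.0256951 ]
0 [[182.0, 191.0], [165.0, 178.0], [207.0, 158.0], [224.0, 171.0]]
130 [[153.0, 52.0], [135.0, 39.0], [183.0, 22.0], [201.0, 33.0]]
```

View pics/c5.png

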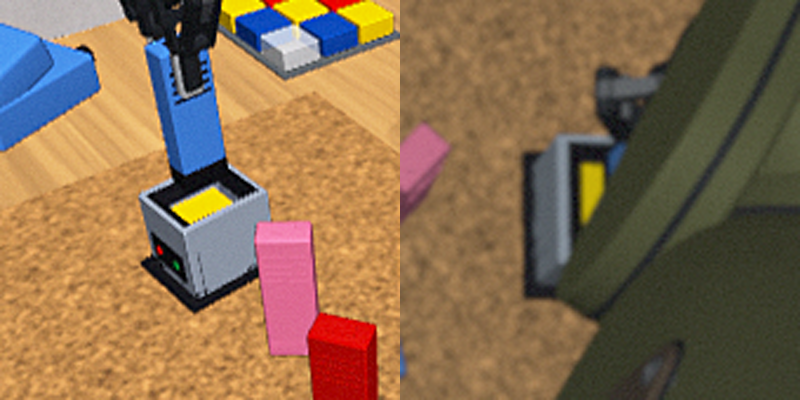

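The pack's foot sits just above the funnel, near corner at about (178,178) in the left crop. The predicted corners are a few pixels off, so I'll zoom in with markers drawn.

Run:
```python
from meas import *
s,f=big("side");st=monitor.get_state()
x0,y0,x1,y1=142,64,217,148
a=np.radians(5.1);u=np.array([np.cos(a),np.sin(a),0]);v=np.array([-u[1],u[0],0])
def box(c,hx,hy,col):
    for q in proj(s,[c+i*hx*u+j*hy*v for i,j in((1,1),(1,-1),(-1,-1),(-1,1))]): cv2.circle(f,tuple(int(k) for k in (q+.5)*8),3,col,-1)
p=np.array([*st["ee_pos"][:2],st["ee_pos"][2]-92])-2*u
box(p,22,13,(255,0,255)); box(p+[0,0,130],22,13,(255,0,255))
box(np.array([557.5,-209.7,85]),39,31,(0,255,0)); box(np.array([557.5,-209.7,85]),45,38,(255,0,0))
f=f[y0*8:y1*8,x0*8:x1*8]; f=cv2.resize(f,None,fx=.89,fy=.89); print(f.shape)
cv2.imwrite("pics/z6.png",cv2.cvtColor(f,cv2.COLOR_RGB2BGR))
```

```text
(598, 534, 3)
```

View pics/z6.png

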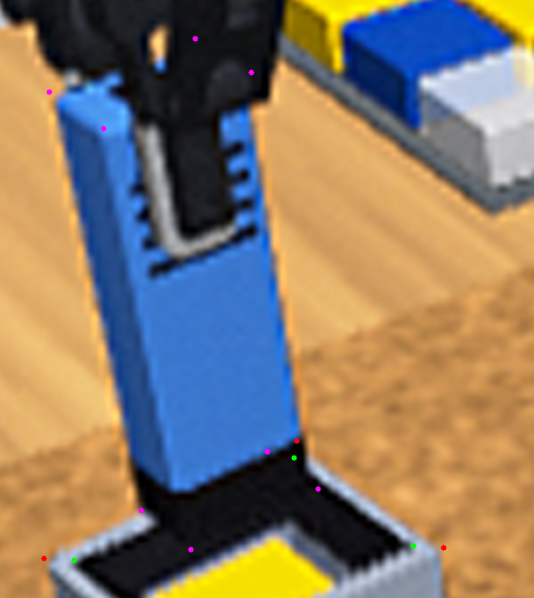

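The markers match: pack edges and rim corners are within about 1–2 mm of prediction, so the pack is centred on the bay. I'll push down steadily.

Call:
carry_out:
  targets:
    - [0, 0, 0.2, 0]
    - [0, 0, 0.2, 0]
    - [0, 0, 0.2, 0]
    - [0, 0, 0.2, 0]
    - [0, 0, 0.2, 0]
    - [0, 0, 0.2, 0]
    - [0, 0, 0, 0]
  grip_force: 80

```text
t: 7.9
ee_pos: [558.4, -209.6, 145.0]
orientation: [0.999, 0.046, -0.002, -0.001]
ft_force: [-2.2, -0.5, -2.5]
finger_gap: 0.29
grip_force: 82.0
```

Call:
carry_out:
  targets:
    - [0, 0, 0.15, 0]
    - [0, 0, 0.15, 0]
    - [0, 0, 0.15, 0]
    - [0, 0, 0.15, 0]
    - [0, 0, 0.15, 0]
    - [0, 0, 0.1, 0]
    - [0, 0, 0, 0]

```text
t: 8.48
ee_pos: [559.4, -209.6, 111.9]
orientation: [0.999, 0.046, -0.001, -0.0]
ft_force: [-0.6, 0.4, -4.1]
finger_gap: 0.292
grip_force: 81.7
```

Call:
carry_out:
  targets:
    - [0, 0, 0.06, 0]
    - [0, 0, 0.06, 0]
    - [0, 0, 0, 0]

```text
t: 8.73
ee_pos: [560.1, -210.0, 108.2]
orientation: [0.999, 0.046, -0.0, 0.0]
ft_force: [-1.0, -0.2, -4.0]
finger_gap: 0.291
grip_force: 81.8
```

Call:
carry_out:
  targets:
    - [0, 0, 0.05, 0]
    - [0, 0, 0.04, 0]
    - [0, 0, 0, 0]

```text
t: 8.98
ee_pos: [560.6, -210.1, 107.2]
orientation: [0.999, 0.046, 0.001, 0.0]
ft_force: [-4.4, 1.0, 9.1]
finger_gap: 0.298
grip_force: 83.4
```

Floor contact: the force rises to +9 N at the expected height of 107. Now I let go and lift off.

Call:
carry_out:
  targets:
    - [0, 0, 0, 0]
    - [0, 0, 0, 0]
    - [0, 0, 0, 0]
    - [0, 0, 0, 0]
    - [0, 0, 0, 0]
    - [0, 0, 0, 0]
    - [0, 0, 0, 0]
    - [0, 0, 0, 0]
  fingers: 0

```text
t: 9.65
ee_pos: [560.1, -209.9, 104.7]
orientation: [0.999, 0.046, -0.0, -0.0]
ft_force: [-0.0, -0.3, 0.4]
finger_gap: 1.001
grip_force: 0.0
```

Call:
carry_out:
  targets:
    - [0, 0, -0.2, 0]
    - [0, 0, -0.4, 0]
    - [0, 0, -0.6, 0]
    - [0, 0, -0.6, 0]
    - [0, 0, -0.6, 0]
    - [0, 0, -0.6, 0]
    - [0, 0, -0.4, 0]
    - [0, 0, 0, 0]

```text
t: 10.32
ee_pos: [562.6, -211.0, 246.0]
orientation: [0.999, 0.046, 0.004, 0.002]
ft_force: [0.1, -0.3, 0.8]
finger_gap: 0.998
grip_force: 0.0
```

Call:
carry_out:
  targets:
    - [0, 0.6, 0, 0]
    - [0, 0.8, 0, 0]
    - [0, 0.8, 0, 0]
    - [0, 0.8, 0, 0]
    - [0, 0.8, 0, 0]
    - [0, 0.8, 0, 0]
    - [0, 0.4, 0, 0]
    - [0, 0, 0, 0]

```text
t: 10.98
ee_pos: [577.9, -413.3, 239.2]
orientation: [0.999, 0.044, -0.001, 0.001]
ft_force: [0.7, 0.9, -0.6]
finger_gap: 1.004
grip_force: 0.0
```

```bash
python3 look.py c7.png 300
python3 - <<'E'
from meas import *
tops((95,125),145); tops((5,18),130,150,300)
E
```

```text
[ 577.89523274 -413.28673908  239.22068753] [ 0.65122802  0.88887598 -0.61101542] 1.0040829733469276
5.053649970578383 tilt [-0.00104412 -0.00117862] to go [-0.0612955  -5.1131507  -1.52494736]
(95, 125) [281.1 234. ] {'c': (421.7, -43.5), 'm': (421.6, -43.9), 'size': [34.8, 61.7], 'ang': -68.9}
(95, 125) [389.1 165.7] {'c': (557.9, -208.1), 'm': (557.9, -208.4), 'size': [27.8, 43.7], 'ang': 5.3}
(5, 18) [106.3 330.8] {'c': (238.6, 169.9), 'm': (239.0, 178.6), 'size': [143.7, 444.8], 'ang': -89.0}
(5, 18) [ 14.4 251.5] {'c': (333.2, 380.3), 'm': (334.3, 380.3), 'size': [58.4, 62.7], 'ang': 2.1}
(5, 18) [ 18.6 225.7] {'c': (379.7, 386.7), 'm': (378.1, 385.2), 'size': [26.4, 58.6], 'ang': -87.9}
(5, 18) [ 19.9 210.1] {'c': (406.3, 387.5), 'm': (406.4, 390.4), 'size': [19.6, 73.4], 'ang': -89.9}
(5, 18) [116.6 122.2] {'c': (578.8, 259.6), 'm': (578.5, 258.9), 'size': [27.1, 43.6], 'ang': -13.3}
(5, 18) [ 22.8 141.7] {'c': (509.1, 409.5), 'm': (512.7, 403.1), 'size': [115.6, 145.9], 'ang': -0.5}
(5, 18) [495.4 102.9] {'c': (699.9, -388.6), 'm': (700.0, -389.3), 'size': [19.8, 57.4], 'ang': 89.6}
(5, 18) [35.3 91.1] {'c': (611.0, 412.5), 'm': (613.4, 408.5), 'size': [44.9, 125.8], 'ang': -82.5}
(5, 18) [32.9 74.3] {'c': (646.3, 422.3), 'm': (646.7, 426.7), 'size': [11.5, 124.5], 'ang': -89.1}
(5, 18) [490.3  70.3] {'c': (760.4, -381.7), 'm': (759.9, -382.2), 'size': [52.3, 69.8], 'ang': -88.5}
(5, 18) [44.8 30.2] {'c': (725.1, 434.8), 'm': (727.3, 432.9), 'size': [117.9, 165.1], 'ang': -89.1}
(5, 18) [345.   20.3] {'c': (821.7, -69.9), 'm': (823.5, -95.9), 'size': [74.4, 694.0], 'ang': -89.2}
```

View pics/c7.png

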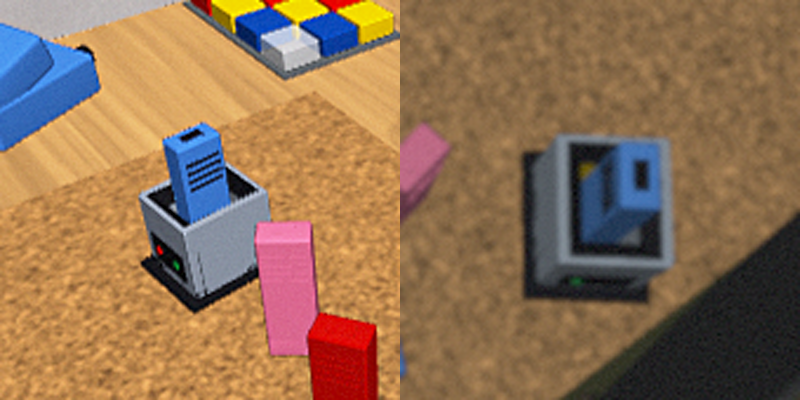

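The pack stands upright in the bay, top at (190,130) in the side crop and (640,175) in the top crop. On the z=145 plane it measures 44 by 28 mm, centred within 2 mm. Orange hasn't moved and the gripper is clear, so I'm handing in.

```bash
python3 -c "
from cell import job
print(job.sign_off())"
```

```text
the job is handed in; nothing more can be done
None
```

The blue pack stands upright on the bay floor with its top within 2 mm of the bay centre, released and clear of the gripper; orange did not move measurably, and I handed the job in at about 11 s, though sign-off returned no verdict.

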